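# Return the washed polishing laps to the machine's tool rack

## Task

The four washed polishing laps are hanging in a row in the steel drain rack. Move them over to the tool rack, each one stem down into the socket of the same colour as its pad, with its head resting level on the socket's rim. Set them down rather than dropping them, and leave the slurry bottle and the spanner where they are.

Things in the scene. Friction and masses are not known exactly. Their poses are not given: they have to be found in the camera images.
- lap_red_head (a point): Lap with red pad on top: upright mushroom, aluminium head 50 mm across, 20 mm high (pad included), on a steel stem 15 mm across reaching 40 mm below the head; 150 g. Point: centre of the head, half-way up its 20 mm; grip it here. z up; turn about z means nothing.
- socket_red: Red fixed upright tube, open on top, 40 mm outside, 31 mm inside. Origin: centre of its foot; rim 47 mm above it (55 mm above the bench), so a seated lap's head centre is 57 mm above it. y runs along the row of sockets, x across, z up.
- lap_yellow_head (a point): Lap with yellow pad on top: upright mushroom, aluminium head 50 mm across, 20 mm high (pad included), on a steel stem 15 mm across reaching 40 mm below the head; 150 g. Point: centre of the head, half-way up its 20 mm; grip it here. z up; turn about z means nothing. Drain rack: two level parallel steel rails, tops 55 mm above the bench, 22 mm between them, 30 mm over both; the stems hang between and the heads overhang them by 10 mm a side.
- socket_yellow: Yellow fixed upright tube, open on top, 40 mm outside, 31 mm inside. Origin: centre of its foot; rim 47 mm above it (55 mm above the bench), so a seated lap's head centre is 57 mm above it. y runs along the row of sockets, x across, z up. The four sockets stand in a straight row along y, 84 mm apart.
- lap_green_head (a point): Lap with green pad on top: upright mushroom, aluminium head 50 mm across, 20 mm high (pad included), on a steel stem 15 mm across reaching 40 mm below the head; 150 g. Point: centre of the head, half-way up its 20 mm; grip it here. z up; turn about z means nothing. The four laps hang in a straight row along the drain rack's rails, about 84 mm apart; an end plate as high as the rails is 63 mm beyond the last lap at either end.
- socket_green: Green fixed upright tube, open on top, 40 mm outside, 31 mm inside. Origin: centre of its foot; rim 47 mm above it (55 mm above the bench), so a seated lap's head centre is 57 mm above it. y runs along the row of sockets, x across, z up. At its foot it has a flange 61 mm across and 6 mm high, as have the others.
- lap_blue_head (a point): Lap with blue pad on top: upright mushroom, aluminium head 50 mm across, 20 mm high (pad included), on a steel stem 15 mm across reaching 40 mm below the head; 150 g. Point: centre of the head, half-way up its 20 mm; grip it here. z up; turn about z means nothing. Under the drain rack's rails lies a drip tray 84 mm wide and 400 mm long. Either rack may be the nearer to the robot; both lie roughly crosswise to it.
- socket_blue: Blue fixed upright tube, open on top, 40 mm outside, 31 mm inside. Origin: centre of its foot; rim 47 mm above it (55 mm above the bench), so a seated lap's head centre is 57 mm above it. y runs along the row of sockets, x across, z up. The sockets stand on the tool rack's aluminium plate, 400 x 78 x 8 mm, with a bow handle 40 mm high across either end, 62 mm beyond the last socket.
- slurry_bottle_center (a point): White plastic slurry bottle with an orange cap, 62 mm across and 140 mm high, standing loose beside the racks; a bystander. The point is on its axis 70 mm above its foot.
- spanner: Steel open-ended spanner 150 mm long lying loose on the bench beside the racks; a bystander. The origin is its underside at the middle of its length; x runs along it.
Mind the look-alikes: they are no part of the job. What is shaped like the part that bears lap_red_head but orange or white is not meant.

How it is judged:
By the outcome, as a careful person would: the job done as asked, in the order asked, and still so for the second after the job is handed in, with the robot touching nothing.
It also fails if it takes over 99 s, if anything falls off the work surface, if the arm or the gripper's body presses on something with over 40 N, if the wrist force passes 120 N, or if a joint passes its speed limit or range.

## Robot

A 6-joint arm with a two-finger parallel gripper is mounted at the origin on the work surface. World frame = base frame: x ahead of the robot, y to its left, z up, the work surface at z = 0. Lengths are in m, angles in degrees, forces in N, time in s.
With the tool pointing down it reaches from about 0.4 to 0.825 m from the base axis. Payload 7 kg.
Tool frame: the origin (TCP) lies at the centre of the arm's flange, where the gripper is bolted on; the fingertips stand 178 mm ahead of it and the grasp point (between the pads) lies 159 mm ahead of it (tip_reach is the distance from the TCP to the fingertips, in m); z points along the fingers, y is the line along which they close (so a half turn about z gives the same grasp; the last joint's range is limited). The gripper opens to 88 mm and grips with 3 to 60 N. Pads are 19 mm wide; open, the fingers measure 130 mm over their backs; the gripper's body (78 mm by 193 mm) begins 47 mm behind the grasp point.
Start: joints at [87.496, 20.546, 0.682, 0, -70.136, -16.507], TCP at [0.22, 0.638, 0.405] pointing down, gripper open.
Joint ranges: [-176.03, 176.03], [-82.01, 121.73], [-58.28, 71.71], [-173.87, 95.51], [-174.79, -0.11], [-173.66, 173.66]. Speed limits (degrees/s): [136.94, 136.94, 172.46, 180, 180, 180].

## Interface

Orientations are given as [roll, pitch, yaw] about the fixed x, y, z axes, in that order (R = Rz(yaw) Ry(pitch) Rx(roll)).
In Python, from plant import * gives the robot as it stands.
- The arm moves only by the shell command python3 -m handwheel 'ROWS'. ROWS is JSON, a list of rows, each a list of 7 numbers: the opening, from -1 (shut) to 1 (fully open), then the shift along the tool's x, y, z as a fraction of full scale, then the turn, a rotation vector about the tool's x, y, z as a fraction of full scale. A call has 1 to 5 rows; each row shifts and turns the commanded pose from where the row before left it, along the tool's axes as they then stand; what a row does not reach is not made up. Full scale, the value 1, is 0.025 m for a shift and 6 degrees for a turn. A row lasts 1/8 s, in which the tool goes at most 62.5 mm and 10.7 degrees, less where a joint would pass 70% of its speed; a pose out of reach is approached as far as the arm can. A call with a number of a shift or a turn outside -1 to 1 is refused whole. A call with a gripper value outside its range is refused whole. The fingers move at their own pace and stop on an object; the grip force is fixed at half the most. Time passes only in rows, so rows that do not move let the fingers close. It gives the time, the measured TCP pose, the force, the opening and the grip force at its end, in the units of the state.
- get_obs(): the state, without advancing time (a new reading comes with each control period).
- snapshot(name): name is "side" or "top"; returns a dict with "color" (384x512x3 uint8, red, green, blue), "fx", "fy", "cx", "cy" (pixels), "R" (3x3) and "t" (3): a world point X has camera coordinates R X + t. Camera axes: x right, y down, z forward; pixel columns grow to the right and rows downward; lengths in m; the calibration is good to about 2 mm. A picture is of the moment at which its call begins. There is no depth.
- close_job(): hands the job in; it is judged then, once.
The state is a dict: "clock": time; "joint_pos": joint angles; "qvel": joint speeds; "tau": joint torques, N m; "tool_pos": TCP position; "orientation": TCP orientation; "force": force on the tool from outside, world axes, zero at the start; "moment": the same for the moment, N m; "opening": finger opening in m; "gripper_force": force on a finger pad.
Only numpy, scipy, OpenCV 4.12 (cv2) and the standard library are available. Lean on these libraries where they do the work, as an engineer would, in place of code of your own. Each camera call takes 0.05 s, during which the arm holds its last target. There are 200 camera calls.

## Working session

There is one attempt and no reset: what is moved stays moved. The work goes in short steps, Python scripts to look and compute and a shell command to move; the robot and the scene stay as the last step left them, time stands still between calls to the robot, and variables do not carry over. Pictures are saved under pics/ and viewed, at most 14 in all, crops included, and the job is handed in when it is done.

```bash
ls; mkdir -p pics; python3 - <<'E'
from plant import *
import cv2, numpy as np
o=get_obs(); print(o)
for n in("side","top"):
    s=snapshot(n); cv2.imwrite(f"pics/{n}0.png",s["color"][:,:,::-1]); print(n,s["fx"],s["cx"],s["cy"],np.round(s["R"],3).tolist(),np.round(s["t"],3))
E
```

```text
pics
{'clock': 0.0, 'joint_pos': array([ 8.74973175e+01,  2.05904153e+01,  6.33947287e-01, -1.91117838e-02,
       -7.01342633e+01, -1.65075057e+01]), 'qvel': array([-0.04451591,  0.0022827 ,  0.11285071, -0.00166764, -0.02486754,
        0.01894779]), 'tau': array([-1.02189533e-03, -5.82711411e+01,  2.93067241e+01,  6.99757621e+00,
        6.96762989e-03, -1.51598069e-04]), 'tool_pos': array([0.21980626, 0.63800757, 0.40373844]), 'orientation': array([ 1.79907903e+02, -8.55703094e-03, -1.90166901e+01]), 'force': array([ 1.05236842, -0.77620588,  0.05713348]), 'moment': array([ 0.04643371, -0.02209383,  0.01241262]), 'gripper_force': 0.0, 'opening': 0.08756261174275679}
side 369.428323474048 248.52194796920833 189.1895736892991 [[0.842, -0.54, 0.013], [-0.245, -0.404, -0.881], [0.481, 0.738, -0.472]] [-0.526  0.215  0.911]
top 364.376105972573 257.9328192534704 191.27337374275325 [[-0.005, -1.0, -0.004], [-0.992, 0.006, -0.127], [0.127, 0.004, -0.992]] [0.002 0.61  0.923]
```

View pics/top0.png

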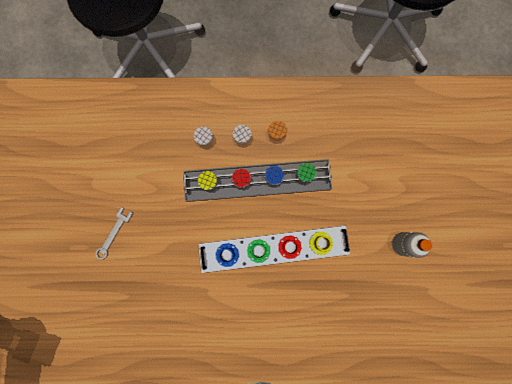

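View pics/side0.png

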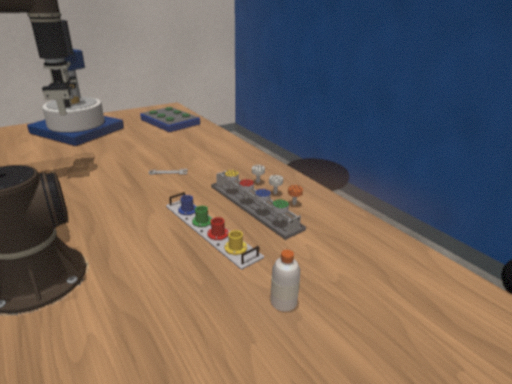

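The top view shows the laps at yellow (207,180), red (241,177), blue (274,175) and green (306,172). The sockets are blue (227,255), green (259,251), red (290,247) and yellow (321,243). The white and orange look-alikes stand behind the drain rack, and the bottle and spanner are off to the sides.

```bash
cat > h.py <<'E'
from plant import *
import cv2, numpy as np
HUE={"red":[(0,6),(174,180)],"yellow":[(24,34)],"green":[(45,80)],"blue":[(105,125)]}
def ray(s,uv,z):
    d=s["R"].T@np.array([(uv[0]-s["cx"])/s["fx"],(uv[1]-s["cy"])/s["fy"],1]); c=-s["R"].T@s["t"]
    return (c+d*(z-c[2])/d[2])[:2]
def blobs(s,name,amin=60):
    hsv=cv2.cvtColor(s["color"],cv2.COLOR_RGB2HSV); m=0
    for a,b in HUE[name]: m=m|cv2.inRange(hsv,(a,130,60),(b,255,255))
    m[:140]=0; m[280:]=0; m[:,:175]=0; m[:,360:]=0
    m=cv2.morphologyEx(m,cv2.MORPH_CLOSE,np.ones((3,3),np.uint8))
    return [c for c in cv2.findContours(m,cv2.RETR_EXTERNAL,cv2.CHAIN_APPROX_NONE)[0] if cv2.contourArea(c)>amin]
E
python3 - <<'E'
from h import *
s=snapshot("top")
for n in HUE:
    for c in blobs(s,n):
        (u,v),r=cv2.minEnclosingCircle(c); x,y,w,h=cv2.boundingRect(c)
        M=cv2.moments(c); uv=(M["m10"]/M["m00"],M["m01"]/M["m00"])
        print(n,np.round([u,v,r,*uv,cv2.contourArea(c),w,h],1),"lap z.075",np.round(ray(s,uv,.075),4),"flange z.010",np.round(ray(s,(u,v),.014),4),"rim",np.round(ray(s,(u,v),.055),4))
im=cv2.resize(s["color"][150:280,175:360,::-1],None,fx=4,fy=4,interpolation=cv2.INTER_CUBIC); cv2.imwrite("pics/crop1.png",im)
E
```

```text
red [289.5 246.5  11.6 289.5 246.7 380.   23.   23. ] lap z.075 [ 0.4656 -0.0796] flange z.010 [ 0.4646 -0.0846] rim [ 0.4656 -0.0813]
red [240.9 177.4   9.4 240.9 177.5 243.   19.   18. ] lap z.075 [0.6411 0.0416] flange z.010 [0.6514 0.0447] rim [0.6445 0.0426]
yellow [320.8 242.6  11.6 320.7 242.8 382.5  23.   23. ] lap z.075 [ 0.4748 -0.1574] flange z.010 [ 0.4745 -0.1678] rim [ 0.4751 -0.161 ]
yellow [206.6 179.6   9.6 206.8 179.8 247.5  20.   20. ] lap z.075 [0.6356 0.1287] flange z.010 [0.6458 0.138 ] rim [0.6392 0.132 ]
green [258.2 250.6  11.4 258.3 250.5 360.   23.   23. ] lap z.075 [ 0.4568 -0.0017] flange z.010 [ 0.4543 -0.0013] rim [ 0.4557 -0.0015]
green [306.2 171.8   9.2 306.4 171.9 223.   19.   19. ] lap z.075 [ 0.6545 -0.1259] flange z.010 [ 0.6659 -0.1334] rim [ 0.6584 -0.128 ]
blue [227.  254.4  11.7 226.9 254.5 377.   23.   24. ] lap z.075 [0.4474 0.0762] flange z.010 [0.4448 0.0815] rim [0.4466 0.0779]
blue [273.9 174.8   9.2 273.9 174.7 231.5  19.   18. ] lap z.075 [ 0.6478 -0.0427] flange z.010 [ 0.6581 -0.0452] rim [ 0.651  -0.0435]
```

View pics/crop1.png

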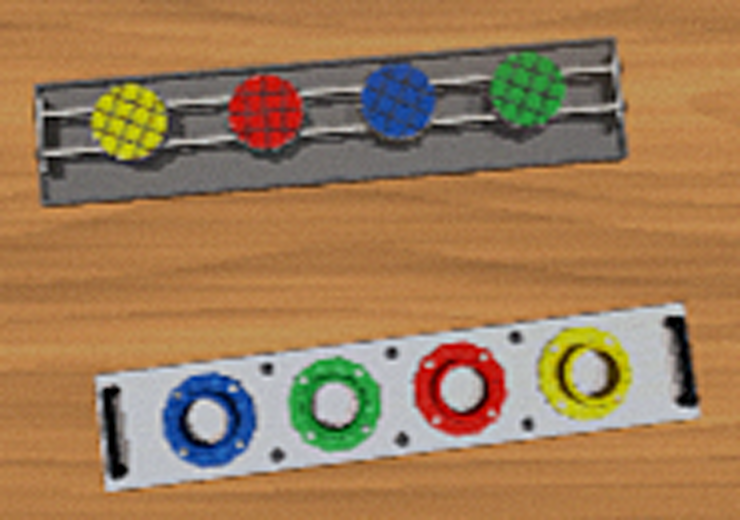

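Crop: the four laps sit straight on the rails and the four sockets are clear and upright. The row directions are about 4.3° for the laps and 6.8° for the sockets. First I'll turn the gripper so it closes across the rails.

```bash
cat >> h.py <<'E'
from scipy.spatial.transform import Rotation as Ro
LAP=dict(red=(.6411,.0416),yellow=(.6356,.1287),green=(.6545,-.1259),blue=(.6478,-.0427))
SOC=dict(red=(.4646,-.0846),yellow=(.4745,-.1678),green=(.4543,-.0013),blue=(.4448,.0815))
def go(xy,z):
    "tool-axis shift in full-scale units from measured pose to TCP (xy,z), and remaining turn to yaw -85.5"
    o=get_obs(); R=Ro.from_euler("xyz",o["orientation"],degrees=True)
    d=R.inv().apply(np.array([*xy,z])-o["tool_pos"])/.025
    r=(R.inv()*Ro.from_euler("xyz",[180,0,-85.5],degrees=True)).as_rotvec(degrees=True)/6
    print("t",round(o["clock"],2),"pos",np.round(o["tool_pos"],4),"F",np.round(o["force"],1),"open",round(o["opening"],4),"shift",np.round(d,2),"turn",np.round(r,2))
E
python3 -m handwheel '[[1,0,0,0,0,0,1],[1,0,0,0,0,0,1],[1,0,0,0,0,0,1],[1,0,0,0,0,0,1],[1,0,0,0,0,0,1]]'
python3 -m handwheel '[[1,0,0,0,0,0,1],[1,0,0,0,0,0,1],[1,0,0,0,0,0,1],[1,0,0,0,0,0,1],[1,0,0,0,0,0,1]]'
python3 -m handwheel '[[1,0,0,0,0,0,1],[1,0,0,0,0,0,0.1],[1,0,0,0,0,0,0]]'
python3 -c "
from h import *
go(LAP['red'],.304)"
```

```text
clock: 0.78
tool_pos: [0.2199, 0.6381, 0.4042]
orientation: [180.0, -0.0, -49.2]
force: [-0.4, 0.3, 0.0]
opening: 0.0876
gripper_force: 0.0
clock: 1.4
tool_pos: [0.2198, 0.6381, 0.4042]
orientation: [180.0, -0.0, -79.2]
force: [1.4, 0.0, -0.7]
opening: 0.0879
gripper_force: 0.0
clock: 1.78
tool_pos: [0.2199, 0.6381, 0.4045]
orientation: [180.0, -0.0, -85.5]
force: [0.2, 0.1, 0.5]
opening: 0.0881
gripper_force: 0.0
t 1.77 pos [0.2199 0.6381 0.4045] F [0.2 0.1 0.5] open 0.0881 shift [ 25.11 -14.92   4.03] turn [ 0. -0.  0.]
```

```bash

python3 -m handwheel '[[1,1,-0.6,0.16,0,0,0],[1,1,-0.6,0.16,0,0,0],[1,1,-0.6,0.16,0,0,0],[1,1,-0.6,0.16,0,0,0],[1,1,-0.6,0.16,0,0,0]]' >/dev/null
python3 -m handwheel '[[1,1,-0.6,0.16,0,0,0],[1,1,-0.6,0.16,0,0,0],[1,1,-0.6,0.16,0,0,0],[1,1,-0.6,0.16,0,0,0],[1,1,-0.6,0.16,0,0,0]]' >/dev/null
python3 -m handwheel '[[1,1,-0.6,0.16,0,0,0],[1,1,-0.6,0.16,0,0,0],[1,1,-0.6,0.16,0,0,0],[1,1,-0.6,0.16,0,0,0],[1,1,-0.6,0.16,0,0,0]]' >/dev/null
python3 -m handwheel '[[1,1,-0.6,0.16,0,0,0],[1,1,-0.6,0.16,0,0,0],[1,1,-0.6,0.16,0,0,0],[1,1,-0.6,0.16,0,0,0],[1,1,-0.6,0.16,0,0,0]]' >/dev/null
python3 -m handwheel '[[1,1,-0.6,0.16,0,0,0],[1,1,-0.6,0.16,0,0,0],[1,1,-0.6,0.16,0,0,0],[1,1,-0.6,0.16,0,0,0],[1,1,-0.6,0.16,0,0,0]]' >/dev/null
python3 -m handwheel '[[1,0,0,0,0,0,0],[1,0,0,0,0,0,0],[1,0,0,0,0,0,0]]'
python3 - <<'E'
from h import *
go(LAP['red'],.224)
for n in("side","top"):
    s=snapshot(n); a=s["color"][100:292,150:406] if n=="side" else s["color"][130:290,150:380]
    cv2.imwrite(f"pics/{n}2.png",cv2.resize(a[:,:,::-1],None,fx=3,fy=3,interpolation=cv2.INTER_CUBIC))
E
```

```text
clock: 5.28
tool_pos: [0.6413, 0.0441, 0.3049]
orientation: [-180.0, 0.0, -85.6]
force: [-0.4, 0.7, 0.0]
opening: 0.0876
gripper_force: 0.0
t 5.28 pos [0.6413 0.0441 0.3049] F [-0.4  0.7  0. ] open 0.0876 shift [0.1  0.01 3.24] turn [-0.    0.   -0.01]
```

View pics/side2.png

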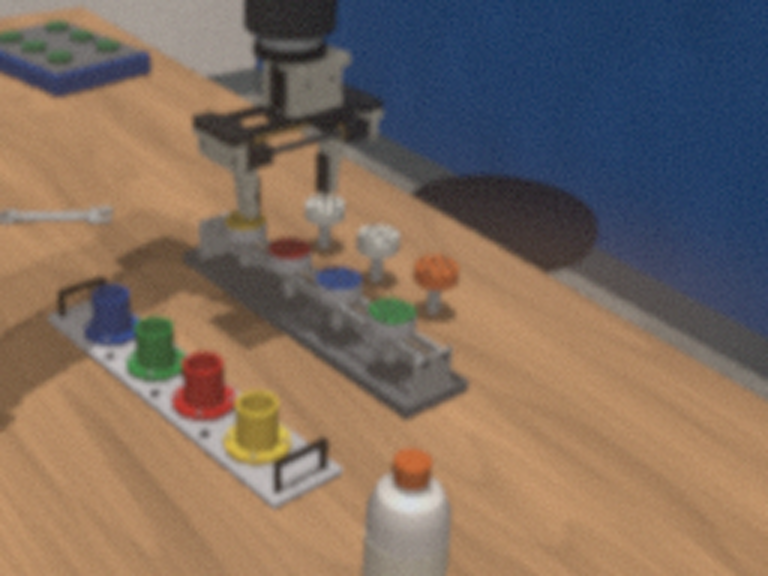

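The side view shows the gripper above the red lap with the fingers straddling the rails, and the look-alikes clear behind. I'll narrow the opening to about 70 mm, descend, grip and lift a little.

```bash

python3 -m handwheel '[[0.6,0.1,0,0,0,0,0],[0.6,0,0,0.7,0,0,0],[0.6,0,0,0.8,0,0,0],[0.6,0,0,0.8,0,0,0],[0.6,0,0,0.6,0,0,0]]'
python3 -m handwheel '[[0.6,0,0,0.34,0,0,0],[0.6,0,0,0,0,0,0],[-1,0,0,0,0,0,0],[-1,0,0,0,0,0,0],[-1,0,0,0,0,0,0]]'
python3 -m handwheel '[[-1,0,0,0,0,0,0],[-1,0,0,0,0,0,0],[-1,0,0,0,0,0,0]]'
python3 -c "
from h import *
go(LAP['red'],.224)"
```

```text
clock: 6.0
tool_pos: [0.6413, 0.0411, 0.2302]
orientation: [179.9, -0.0, -85.6]
force: [0.7, 0.3, -0.4]
opening: 0.0698
gripper_force: 0.0
clock: 6.62
tool_pos: [0.642, 0.0413, 0.2243]
orientation: [-179.9, 0.0, -85.6]
force: [-0.5, -0.3, 2.5]
opening: 0.049
gripper_force: 30.0
clock: 7.0
tool_pos: [0.6421, 0.0413, 0.2243]
orientation: [-179.9, 0.0, -85.6]
force: [-0.2, 0.8, 5.4]
opening: 0.049
gripper_force: 30.0
t 7.0 pos [0.6421 0.0413 0.2243] F [-0.2  0.8  5.4] open 0.049 shift [-0.02  0.04  0.01] turn [-0.01  0.   -0.02]
```

```bash

python3 -m handwheel '[[-1,0,0,-0.3,0,0,0],[-1,0,0,-0.8,0,0,0],[-1,0,0,-0.9,0,0,0],[-1,0,0,-0.9,0,0,0],[-1,0,0,-0.7,0,0,0]]'
python3 -c "
from h import *
go(SOC['red'],.314)"
```

```text
clock: 7.62
tool_pos: [0.6417, 0.0411, 0.3146]
orientation: [180.0, 0.0, -85.6]
force: [-0.6, -0.0, -0.0]
opening: 0.0492
gripper_force: 30.0
t 7.62 pos [0.6417 0.0411 0.3146] F [-0.6 -0.  -0. ] open 0.0492 shift [4.47 7.45 0.02] turn [ 0.    0.   -0.02]
```

```bash

python3 -m handwheel '[[-1,0.28,0.47,0,0,0,0],[-1,0.56,0.93,0,0,0,0],[-1,0.56,0.93,0,0,0,0],[-1,0.56,0.93,0,0,0,0],[-1,0.56,0.93,0,0,0,0]]' >/dev/null
python3 -m handwheel '[[-1,0.56,0.93,0,0,0,0],[-1,0.56,0.93,0,0,0,0],[-1,0.56,0.93,0,0,0,0],[-1,0.27,0.47,0,0,0,0],[-1,0,0,0,0,0,0]]'
python3 - <<'E'
from h import *
go(SOC['red'],.224)
s=snapshot("side"); a=s["color"][150:280,170:340]
cv2.imwrite("pics/side3.png",cv2.resize(a[:,:,::-1],None,fx=4,fy=4,interpolation=cv2.INTER_CUBIC))
def pj(x,y,z):
    c=s["R"]@np.array([x,y,z])+s["t"]; u=c[0]/c[2]*s["fx"]+s["cx"]; v=c[1]/c[2]*s["fy"]+s["cy"]; return np.round([(u-170)*4,(v-150)*4])
o=get_obs()["tool_pos"]
print("rim",pj(*SOC['red'],.055),"stem tip",pj(o[0],o[1],o[2]-.209),"headtop",pj(o[0],o[1],o[2]-.149),[(k,pj(*SOC[k],.055)) for k in SOC])
E
```

```text
clock: 8.88
tool_pos: [0.4638, -0.085, 0.3134]
orientation: [180.0, 0.0, -85.7]
force: [-0.4, 0.2, -0.4]
opening: 0.0492
gripper_force: 30.0
t 8.88 pos [ 0.4638 -0.085   0.3134] F [-0.4  0.2 -0.4] open 0.0492 shift [-0.01 -0.04  3.58] turn [ 0.    0.   -0.03]
rim [189. 280.] stem tip [187. 220.] headtop [184. 143.] [('red', array([189., 280.])), ('yellow', array([261., 334.])), ('green', array([123., 232.])), ('blue', array([ 65., 189.]))]
```

View pics/side3.png

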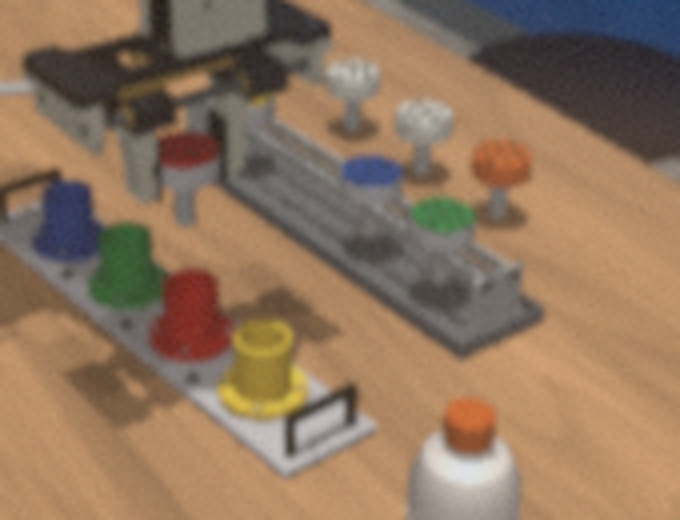

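The side view shows the red lap held upright over the red socket, with the stem tip near (187,222) and the rim near (190,279). Both match the prediction. Lower and release.

```bash

python3 -m handwheel '[[-1,0,-0.04,0.4,0,0,0],[-1,0,0,0.8,0,0,0],[-1,0,0,0.8,0,0,0],[-1,0,0,0.8,0,0,0],[-1,0,0,0.4,0,0,0]]'
python3 -m handwheel '[[-1,0,0,0.2,0,0,0],[-1,0,0,0.1,0,0,0],[-1,0,0,0.04,0,0,0],[-1,0,0,0,0,0,0]]'
python3 -c "
from h import *
go(SOC['red'],.224)"
```

```text
clock: 9.55
tool_pos: [0.4657, -0.0841, 0.2319]
orientation: [179.9, -0.0, -85.6]
force: [-0.1, 0.5, -1.6]
opening: 0.0491
gripper_force: 30.0
clock: 10.05
tool_pos: [0.4658, -0.0844, 0.2255]
orientation: [-180.0, 0.0, -85.6]
force: [-0.2, 0.3, -0.7]
opening: 0.0493
gripper_force: 30.0
t 10.05 pos [ 0.4658 -0.0844  0.2255] F [-0.2  0.3 -0.7] open 0.0493 shift [0.   0.05 0.06] turn [-0.01  0.   -0.02]
```

```bash

python3 -m handwheel '[[-1,0,0,0.04,0,0,0],[-1,0,0,0,0,0,0]]'
python3 -m handwheel '[[-1,0,0,0.03,0,0,0],[-1,0,0,0,0,0,0]]'
```

```text
clock: 10.3
tool_pos: [0.4657, -0.0844, 0.2243]
orientation: [-180.0, 0.0, -85.6]
force: [-0.1, 0.1, -0.9]
opening: 0.0492
gripper_force: 30.0
clock: 10.55
tool_pos: [0.4657, -0.0844, 0.2242]
orientation: [-180.0, -0.0, -85.6]
force: [-3.9, 0.9, 9.3]
opening: 0.049
gripper_force: 30.0
```

Contact at the seating height. Release and rise, then on to the next lap.

```bash

python3 -m handwheel '[[0.6,0,0,0,0,0,0],[0.6,0,0,0,0,0,0],[0.6,0,0,0,0,0,0],[0.6,0,0,-0.6,0,0,0],[0.6,0,0,-0.9,0,0,0]]' >/dev/null
python3 -m handwheel '[[0.6,0,0,-0.9,0,0,0],[0.6,0,0,-0.8,0,0,0],[0.6,0,0,0,0,0,0]]'
python3 -c "
from h import *
go(LAP['blue'],.304)"
```

```text
clock: 11.55
tool_pos: [0.4661, -0.0843, 0.3047]
orientation: [-179.8, 0.0, -85.6]
force: [0.4, -0.2, 0.0]
opening: 0.0701
gripper_force: 0.0
t 11.55 pos [ 0.4661 -0.0843  0.3047] F [ 0.4 -0.2  0. ] open 0.0701 shift [-1.1  -7.37  0.05] turn [-0.03  0.   -0.02]
```

```bash

python3 -m handwheel '[[0.6,-0.07,-0.47,0,0,0,0],[0.6,-0.14,-0.92,0,0,0,0],[0.6,-0.14,-0.92,0,0,0,0],[0.6,-0.14,-0.92,0,0,0,0],[0.6,-0.14,-0.92,0,0,0,0]]' >/dev/null
python3 -m handwheel '[[0.6,-0.14,-0.92,0,0,0,0],[0.6,-0.14,-0.92,0,0,0,0],[0.6,-0.14,-0.92,0,0,0,0],[0.6,-0.07,-0.46,0,0,0,0],[0.6,0,0,0,0,0,0]]' >/dev/null
python3 -m handwheel '[[0.6,0,0,0,0,0,0]]'
python3 - <<'E'
from h import *
go(LAP['blue'],.224)
s=snapshot("side"); a=s["color"][150:280,170:340]
cv2.imwrite("pics/side4.png",cv2.resize(a[:,:,::-1],None,fx=4,fy=4,interpolation=cv2.INTER_CUBIC))
E
```

```text
clock: 12.92
tool_pos: [0.6466, -0.0425, 0.303]
orientation: [179.9, 0.0, -85.6]
force: [-0.5, -0.2, -0.1]
opening: 0.07
gripper_force: 0.0
t 12.93 pos [ 0.6466 -0.0425  0.303 ] F [-0.5 -0.2 -0.1] open 0.07 shift [ 0.01 -0.05  3.16] turn [ 0.01  0.   -0.02]
```

View pics/side4.png

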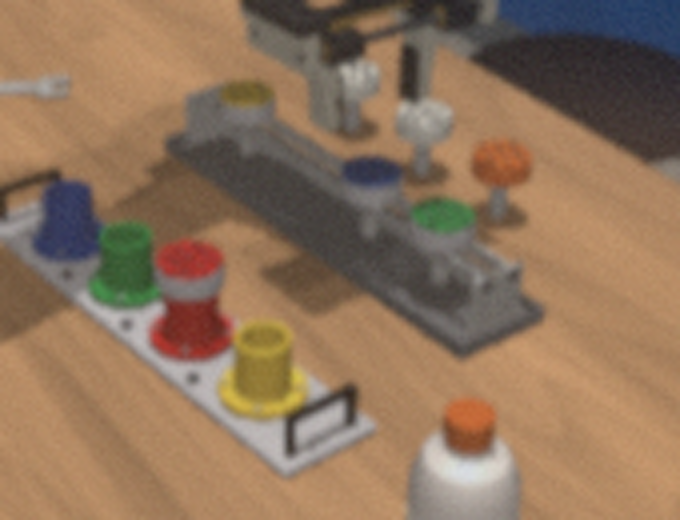

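The red lap sits level on its socket at (190,265), and the gripper is above the blue lap. Grip it and lift.

```bash

python3 -m handwheel '[[0.6,0,-0.05,0.5,0,0,0],[0.6,0,0,0.8,0,0,0],[0.6,0,0,0.8,0,0,0],[0.6,0,0,0.7,0,0,0],[0.6,0,0,0.36,0,0,0]]' >/dev/null
python3 -m handwheel '[[0.6,0,0,0,0,0,0],[0.6,0,0,0,0,0,0],[-1,0,0,0,0,0,0],[-1,0,0,0,0,0,0],[-1,0,0,0,0,0,0]]'
python3 -m handwheel '[[-1,0,0,0,0,0,0],[-1,0,0,-0.3,0,0,0],[-1,0,0,-0.8,0,0,0],[-1,0,0,-0.9,0,0,0],[-1,0,0,-0.9,0,0,0]]'
python3 -m handwheel '[[-1,0,0,-0.7,0,0,0],[-1,0,0,0,0,0,0]]'
python3 -c "
from h import *
go(SOC['blue'],.314)"
```

```text
clock: 14.22
tool_pos: [0.6486, -0.0423, 0.2248]
orientation: [-180.0, 0.0, -85.6]
force: [0.1, 0.7, 2.0]
opening: 0.0492
gripper_force: 30.0
clock: 14.85
tool_pos: [0.6483, -0.0423, 0.2977]
orientation: [180.0, 0.0, -85.6]
force: [-0.6, 0.4, -2.1]
opening: 0.0495
gripper_force: 30.0
clock: 15.1
tool_pos: [0.6488, -0.0423, 0.316]
orientation: [-179.8, 0.0, -85.6]
force: [0.2, 0.6, -3.1]
opening: 0.0494
gripper_force: 30.0
t 15.1 pos [ 0.6488 -0.0423  0.316 ] F [ 0.2  0.6 -3.1] open 0.0494 shift [-5.56  7.76  0.06] turn [-0.03  0.   -0.02]
```

```bash

python3 -m handwheel '[[-1,-0.35,0.48,0,0,0,0],[-1,-0.7,0.97,0,0,0,0],[-1,-0.7,0.97,0,0,0,0],[-1,-0.7,0.97,0,0,0,0],[-1,-0.7,0.97,0,0,0,0]]' >/dev/null
python3 -m handwheel '[[-1,-0.7,0.97,0,0,0,0],[-1,-0.7,0.97,0,0,0,0],[-1,-0.7,0.97,0,0,0,0],[-1,-0.32,0.48,0,0,0,0],[-1,0,0,0,0,0,0]]' >/dev/null
python3 -m handwheel '[[-1,0,0,0,0,0,0]]'
python3 -c "
from h import *
go(SOC['blue'],.2245)"
```

```text
clock: 16.48
tool_pos: [0.4449, 0.0817, 0.3143]
orientation: [-180.0, -0.0, -85.6]
force: [0.3, 0.4, -1.2]
opening: 0.0493
gripper_force: 30.0
t 16.48 pos [0.4449 0.0817 0.3143] F [ 0.3  0.4 -1.2] open 0.0493 shift [0.01 0.01 3.59] turn [-0.   -0.   -0.02]
```

```bash

python3 -m handwheel '[[-1,0,0,0.4,0,0,0],[-1,0,0,0.8,0,0,0],[-1,0,0,0.8,0,0,0],[-1,0,0,0.8,0,0,0],[-1,0,0,0.4,0,0,0]]' >/dev/null
python3 -m handwheel '[[-1,0,0,0.2,0,0,0],[-1,0,0,0.1,0,0,0],[-1,0,0,0.04,0,0,0],[-1,0,0,0,0,0,0]]'
python3 -m handwheel '[[-1,0,0,0.03,0,0,0],[-1,0,0,0,0,0,0]]'
```

```text
clock: 17.6
tool_pos: [0.4447, 0.0818, 0.2263]
orientation: [-180.0, 0.0, -85.6]
force: [0.0, -0.6, -1.6]
opening: 0.0496
gripper_force: 30.0
clock: 17.85
tool_pos: [0.4446, 0.0818, 0.2253]
orientation: [-180.0, 0.0, -85.6]
force: [0.4, 0.1, -0.9]
opening: 0.0491
gripper_force: 30.0
```

```bash

python3 -m handwheel '[[-1,0,0,0.03,0,0,0],[-1,0,0,0,0,0,0]]'
python3 -m handwheel '[[-1,0,0,0.03,0,0,0],[-1,0,0,0,0,0,0]]'
```

```text
clock: 18.1
tool_pos: [0.4447, 0.0818, 0.2248]
orientation: [-180.0, 0.0, -85.6]
force: [-1.4, -0.7, 4.7]
opening: 0.0494
gripper_force: 30.0
clock: 18.35
tool_pos: [0.4447, 0.0818, 0.2247]
orientation: [-180.0, 0.0, -85.6]
force: [-6.8, 0.5, 14.9]
opening: 0.0495
gripper_force: 30.0
```

Seated. Release, rise and go to the yellow lap.

```bash

python3 -m handwheel '[[0.6,0,0,-0.03,0,0,0],[0.6,0,0,0,0,0,0],[0.6,0,0,0,0,0,0],[0.6,0,0,-0.6,0,0,0],[0.6,0,0,-0.9,0,0,0]]' >/dev/null
python3 -m handwheel '[[0.6,0,0,-0.9,0,0,0],[0.6,0,0,-0.8,0,0,0],[0.6,0,0,0,0,0,0]]'
python3 -c "
from h import *
go(LAP['yellow'],.304)"
```

```text
clock: 19.35
tool_pos: [0.4451, 0.082, 0.3056]
orientation: [-179.9, 0.1, -85.6]
force: [0.3, 0.6, -0.5]
opening: 0.0705
gripper_force: 0.0
t 19.35 pos [0.4451 0.082  0.3056] F [ 0.3  0.6 -0.5] open 0.0705 shift [-1.28 -7.74  0.08] turn [-0.02  0.01 -0.02]
```

```bash

python3 -m handwheel '[[0.6,-0.08,-0.47,0,0,0,0],[0.6,-0.16,-0.97,0,0,0,0],[0.6,-0.16,-0.97,0,0,0,0],[0.6,-0.16,-0.97,0,0,0,0],[0.6,-0.16,-0.97,0,0,0,0]]' >/dev/null
python3 -m handwheel '[[0.6,-0.16,-0.97,0,0,0,0],[0.6,-0.16,-0.97,0,0,0,0],[0.6,-0.16,-0.97,0,0,0,0],[0.6,-0.08,-0.48,0,0,0,0],[0.6,0,0,0,0,0,0]]' >/dev/null
python3 -m handwheel '[[0.6,0,0,0,0,0,0]]'
python3 - <<'E'
from h import *
go(LAP['yellow'],.2245)
s=snapshot("side"); a=s["color"][150:280,170:340]
cv2.imwrite("pics/side5.png",cv2.resize(a[:,:,::-1],None,fx=4,fy=4,interpolation=cv2.INTER_CUBIC))
E
```

```text
clock: 20.72
tool_pos: [0.6345, 0.1282, 0.3039]
orientation: [179.9, -0.0, -85.6]
force: [-0.4, 0.3, 0.0]
opening: 0.0702
gripper_force: 0.0
t 20.73 pos [0.6345 0.1282 0.3039] F [-0.4  0.3  0. ] open 0.0702 shift [-0.02 -0.05  3.18] turn [ 0.01 -0.   -0.02]
```

View pics/side5.png

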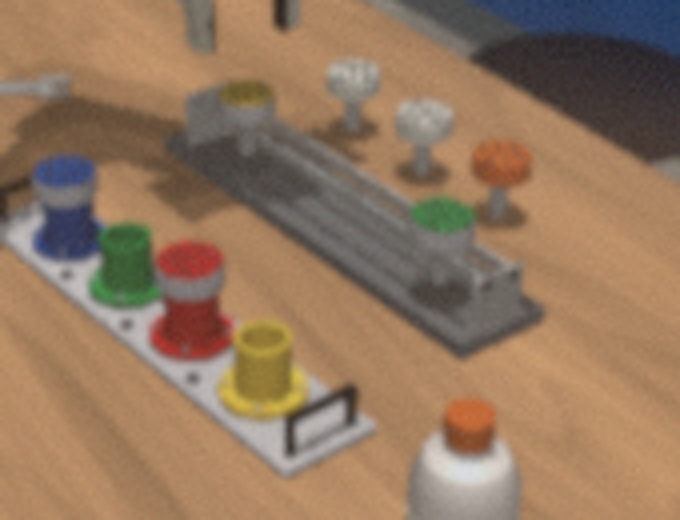

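The blue lap at (66,180) and the red lap at (190,265) are both seated level. The gripper is above the yellow lap.

```bash

python3 -m handwheel '[[0.6,0,-0.05,0.5,0,0,0],[0.6,0,0,0.8,0,0,0],[0.6,0,0,0.8,0,0,0],[0.6,0,0,0.7,0,0,0],[0.6,0,0,0.38,0,0,0]]' >/dev/null
python3 -m handwheel '[[0.6,0,0,0,0,0,0],[0.6,0,0,0,0,0,0],[-1,0,0,0,0,0,0],[-1,0,0,0,0,0,0],[-1,0,0,0,0,0,0]]'
python3 -m handwheel '[[-1,0,0,0,0,0,0],[-1,0,0,-0.3,0,0,0],[-1,0,0,-0.8,0,0,0],[-1,0,0,-0.9,0,0,0],[-1,0,0,-0.9,0,0,0]]'
python3 -m handwheel '[[-1,0,0,-0.7,0,0,0],[-1,0,0,0,0,0,0]]'
python3 -c "
from h import *
go(SOC['yellow'],.315)"
```

```text
clock: 22.02
tool_pos: [0.6365, 0.1286, 0.2253]
orientation: [-180.0, 0.0, -85.6]
force: [-0.8, -0.1, 1.2]
opening: 0.0493
gripper_force: 30.0
clock: 22.65
tool_pos: [0.6361, 0.1284, 0.2981]
orientation: [180.0, -0.0, -85.6]
force: [0.6, 0.6, -2.2]
opening: 0.0492
gripper_force: 30.0
clock: 22.9
tool_pos: [0.6367, 0.1286, 0.3164]
orientation: [-179.9, 0.1, -85.6]
force: [-0.5, -0.1, -2.5]
opening: 0.0495
gripper_force: 30.0
t 22.9 pos [0.6367 0.1286 0.3164] F [-0.5 -0.1 -2.5] open 0.0495 shift [11.33  7.37  0.03] turn [-0.02  0.01 -0.02]
```

```bash

python3 -m handwheel '[[-1,0.47,0.31,0,0,0,0],[-1,0.94,0.61,0,0,0,0],[-1,0.94,0.61,0,0,0,0],[-1,0.94,0.61,0,0,0,0],[-1,0.94,0.61,0,0,0,0]]' >/dev/null
python3 -m handwheel '[[-1,0.94,0.61,0,0,0,0],[-1,0.94,0.61,0,0,0,0],[-1,0.94,0.61,0,0,0,0],[-1,0.94,0.61,0,0,0,0],[-1,0.94,0.61,0,0,0,0]]' >/dev/null
python3 -m handwheel '[[-1,0.94,0.61,0,0,0,0],[-1,0.94,0.61,0,0,0,0],[-1,0.5,0.35,0,0,0,0],[-1,0,0,0,0,0,0],[-1,0,0,0,0,0,0]]'
python3 -c "
from h import *
go(SOC['yellow'],.225)"
```

```text
clock: 24.78
tool_pos: [0.4745, -0.1674, 0.315]
orientation: [-180.0, -0.0, -85.6]
force: [0.1, 0.9, -2.3]
opening: 0.0497
gripper_force: 30.0
t 24.77 pos [ 0.4745 -0.1674  0.315 ] F [ 0.1  0.9 -2.3] open 0.0497 shift [0.02 0.   3.6 ] turn [-0.   -0.   -0.02]
```

```bash

python3 -m handwheel '[[-1,0,0,0.4,0,0,0],[-1,0,0,0.8,0,0,0],[-1,0,0,0.8,0,0,0],[-1,0,0,0.8,0,0,0],[-1,0,0,0.4,0,0,0]]' >/dev/null
python3 -m handwheel '[[-1,0,0,0.2,0,0,0],[-1,0,0,0.1,0,0,0],[-1,0,0,0.04,0,0,0],[-1,0,0,0,0,0,0]]'
python3 -m handwheel '[[-1,0,0,0.03,0,0,0],[-1,0,0,0,0,0,0]]'
python3 -m handwheel '[[-1,0,0,0.03,0,0,0],[-1,0,0,0,0,0,0]]'
```

```text
clock: 25.9
tool_pos: [0.4744, -0.1675, 0.2268]
orientation: [-180.0, -0.0, -85.6]
force: [-0.3, 0.4, -2.0]
opening: 0.049
gripper_force: 30.0
clock: 26.15
tool_pos: [0.4743, -0.1675, 0.2258]
orientation: [-180.0, 0.0, -85.6]
force: [-0.1, 0.5, -0.9]
opening: 0.0494
gripper_force: 30.0
clock: 26.4
tool_pos: [0.4744, -0.1675, 0.2253]
orientation: [-180.0, -0.0, -85.6]
force: [-1.2, 0.6, 4.5]
opening: 0.0494
gripper_force: 30.0
```

Contact. Release, rise and go to the green lap.

```bash

python3 -m handwheel '[[0.6,0,0,0,0,0,0],[0.6,0,0,0,0,0,0],[0.6,0,0,0,0,0,0],[0.6,0,0,-0.6,0,0,0],[0.6,0,0,-0.9,0,0,0]]' >/dev/null
python3 -m handwheel '[[0.6,0,0,-0.9,0,0,0],[0.6,0,0,-0.8,0,0,0],[0.6,0,0,0,0,0,0]]'
python3 -c "
from h import *
go(LAP['green'],.304)"
```

```text
clock: 27.4
tool_pos: [0.4749, -0.1675, 0.3074]
orientation: [-179.8, -0.0, -85.6]
force: [-0.3, 0.3, 0.9]
opening: 0.0701
gripper_force: 0.0
t 27.4 pos [ 0.4749 -0.1675  0.3074] F [-0.3  0.3  0.9] open 0.0701 shift [-1.11 -7.29  0.17] turn [-0.04 -0.   -0.02]
```

```bash

python3 -m handwheel '[[0.6,-0.07,-0.45,0,0,0,0],[0.6,-0.14,-0.91,0,0,0,0],[0.6,-0.14,-0.91,0,0,0,0],[0.6,-0.14,-0.91,0,0,0,0],[0.6,-0.14,-0.91,0,0,0,0]]' >/dev/null
python3 -m handwheel '[[0.6,-0.14,-0.91,0,0,0,0],[0.6,-0.14,-0.91,0,0,0,0],[0.6,-0.14,-0.91,0,0,0,0],[0.6,-0.07,-0.5,0,0,0,0],[0.6,0,0,0,0,0,0]]' >/dev/null
python3 -m handwheel '[[0.6,0,0,0,0,0,0]]'
python3 - <<'E'
from h import *
go(LAP['green'],.225)
s=snapshot("side"); a=s["color"][150:280,170:340]
cv2.imwrite("pics/side6.png",cv2.resize(a[:,:,::-1],None,fx=4,fy=4,interpolation=cv2.INTER_CUBIC))
E
```

```text
clock: 28.78
tool_pos: [0.654, -0.1257, 0.3045]
orientation: [179.9, 0.0, -85.6]
force: [-0.0, 0.1, -0.8]
opening: 0.0702
gripper_force: 0.0
t 28.77 pos [ 0.654  -0.1257  0.3045] F [-0.   0.1 -0.8] open 0.0702 shift [ 0.01 -0.02  3.18] turn [ 0.01  0.   -0.02]
```

View pics/side6.png

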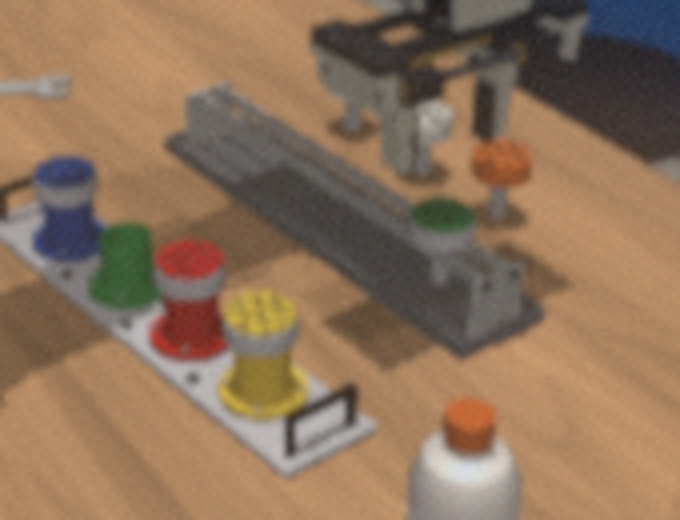

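Three laps are seated, yellow at (262,320). The gripper is above the green lap at (443,220).

```bash

python3 -m handwheel '[[0.6,0,-0.02,0.5,0,0,0],[0.6,0,0,0.8,0,0,0],[0.6,0,0,0.8,0,0,0],[0.6,0,0,0.7,0,0,0],[0.6,0,0,0.38,0,0,0]]' >/dev/null
python3 -m handwheel '[[0.6,0,0,0,0,0,0],[0.6,0,0,0,0,0,0],[-1,0,0,0,0,0,0],[-1,0,0,0,0,0,0],[-1,0,0,0,0,0,0]]'
python3 -m handwheel '[[-1,0,0,0,0,0,0],[-1,0,0,-0.3,0,0,0],[-1,0,0,-0.8,0,0,0],[-1,0,0,-0.9,0,0,0],[-1,0,0,-0.9,0,0,0]]'
python3 -m handwheel '[[-1,0,0,-0.7,0,0,0],[-1,0,0,0,0,0,0]]'
python3 -c "
from h import *
go(SOC['green'],.316)"
```

```text
clock: 30.08
tool_pos: [0.6553, -0.1255, 0.2259]
orientation: [-179.9, -0.0, -85.6]
force: [-0.5, -0.1, 0.7]
opening: 0.0498
gripper_force: 30.0
clock: 30.7
tool_pos: [0.6548, -0.1255, 0.2985]
orientation: [179.9, 0.0, -85.6]
force: [0.6, 0.5, -1.1]
opening: 0.0498
gripper_force: 30.0
clock: 30.95
tool_pos: [0.6554, -0.1255, 0.3169]
orientation: [-179.9, -0.0, -85.6]
force: [0.7, -0.3, -2.1]
opening: 0.0497
gripper_force: 30.0
t 30.95 pos [ 0.6554 -0.1255  0.3169] F [ 0.7 -0.3 -2.1] open 0.0497 shift [-5.57  7.64  0.02] turn [-0.02 -0.   -0.02]
```

```bash

python3 -m handwheel '[[-1,-0.35,0.48,0,0,0,0],[-1,-0.7,0.96,0,0,0,0],[-1,-0.7,0.96,0,0,0,0],[-1,-0.7,0.96,0,0,0,0],[-1,-0.7,0.96,0,0,0,0]]' >/dev/null
python3 -m handwheel '[[-1,-0.7,0.96,0,0,0,0],[-1,-0.7,0.96,0,0,0,0],[-1,-0.7,0.96,0,0,0,0],[-1,-0.32,0.44,0,0,0,0],[-1,0,0,0,0,0,0]]' >/dev/null
python3 -m handwheel '[[-1,0,0,0,0,0,0]]'
python3 -c "
from h import *
go(SOC['green'],.226)"
```

```text
clock: 32.33
tool_pos: [0.4544, -0.0013, 0.3153]
orientation: [-180.0, -0.0, -85.6]
force: [0.8, 0.3, -3.2]
opening: 0.0492
gripper_force: 30.0
t 32.33 pos [ 0.4544 -0.0013  0.3153] F [ 0.8  0.3 -3.2] open 0.0492 shift [-0.    0.    3.57] turn [-0.   -0.   -0.02]
```

```bash

python3 -m handwheel '[[-1,0,0,0.4,0,0,0],[-1,0,0,0.8,0,0,0],[-1,0,0,0.8,0,0,0],[-1,0,0,0.8,0,0,0],[-1,0,0,0.4,0,0,0]]' >/dev/null
python3 -m handwheel '[[-1,0,0,0.2,0,0,0],[-1,0,0,0.1,0,0,0],[-1,0,0,0.03,0,0,0],[-1,0,0,0,0,0,0]]'
python3 -m handwheel '[[-1,0,0,0.03,0,0,0],[-1,0,0,0,0,0,0]]'
python3 -m handwheel '[[-1,0,0,0.03,0,0,0],[-1,0,0,0,0,0,0]]'
```

```text
clock: 33.45
tool_pos: [0.4542, -0.0012, 0.2276]
orientation: [-180.0, 0.0, -85.6]
force: [-0.0, -0.1, -1.6]
opening: 0.0493
gripper_force: 30.0
clock: 33.7
tool_pos: [0.454, -0.0013, 0.2266]
orientation: [-180.0, 0.0, -85.6]
force: [-0.6, -0.1, -1.6]
opening: 0.0497
gripper_force: 30.0
clock: 33.95
tool_pos: [0.4541, -0.0013, 0.2258]
orientation: [-180.0, 0.0, -85.6]
force: [-0.5, 0.4, 0.2]
opening: 0.0492
gripper_force: 30.0
```

```bash

python3 -m handwheel '[[-1,0,0,0.02,0,0,0],[-1,0,0,0,0,0,0]]'
python3 -m handwheel '[[0.6,0,0,0,0,0,0],[0.6,0,0,0,0,0,0],[0.6,0,0,0,0,0,0],[0.6,0,0,-0.6,0,0,0],[0.6,0,0,-0.9,0,0,0]]' >/dev/null
python3 -m handwheel '[[0.6,0,0,-0.9,0,0,0],[0.6,0,0,-1,0,0,0],[0.6,0,0,-1,0,0,0],[0.6,0,0,-1,0,0,0],[0.6,0,0,-1,0,0,0]]' >/dev/null
python3 -m handwheel '[[0.6,-1,0,0,0,0,0],[0.6,-1,0,0,0,0,0],[0.6,-1,0,0,0,0,0],[0.6,-1,0,0,0,0,0],[0.6,-1,0,0,0,0,0]]' >/dev/null
python3 -m handwheel '[[0.6,-1,0,0,0,0,0],[0.6,-1,0,0,0,0,0],[0.6,-1,0,0,0,0,0],[0.6,-1,0,0,0,0,0],[0.6,0,0,0,0,0,0]]' 
python3 - <<'E'
from h import *
A=[]
for n in("side","top"):
    s=snapshot(n); a=s["color"][150:280,170:340] if n=="side" else s["color"][150:280,175:345]
    A.append(cv2.resize(a[:,:,::-1],None,fx=2.3,fy=2.3,interpolation=cv2.INTER_CUBIC))
cv2.imwrite("pics/end.png",np.hstack(A))
for n in HUE:
    for c in blobs(s,n):
        M=cv2.moments(c); print(n,np.round(ray(s,(M["m10"]/M["m00"],M["m01"]/M["m00"]),.075),4),SOC[n])
E
```

```text
clock: 34.2
tool_pos: [0.4541, -0.0013, 0.2258]
orientation: [-180.0, -0.0, -85.6]
force: [-2.5, 1.1, 8.5]
opening: 0.0496
gripper_force: 30.0
clock: 36.7
tool_pos: [0.4367, 0.2243, 0.3848]
orientation: [180.0, -0.0, -85.5]
force: [0.7, -0.2, 0.1]
opening: 0.0705
gripper_force: 0.0
red [ 0.4657 -0.0794] (0.4646, -0.0846)
yellow [ 0.4745 -0.1588] (0.4745, -0.1678)
green [ 0.4569 -0.0018] (0.4543, -0.0013)
blue [0.4475 0.076 ] (0.4448, 0.0815)
```

View pics/end.png

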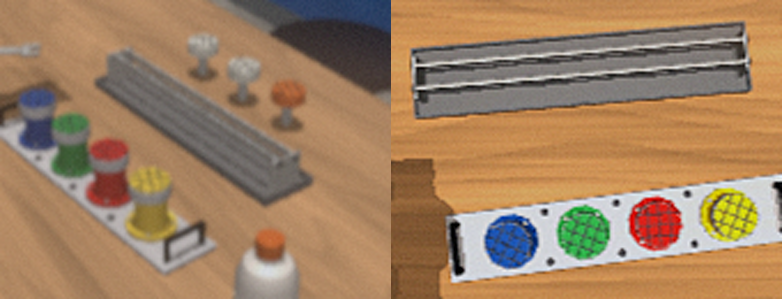

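All four laps sit level on the sockets of their own colour. The bottle, the spanner and the look-alikes are untouched, and the arm is clear.

```bash
python3 -c "
from plant import *
print(close_job())"
```

```text
the job is handed in; nothing more can be done
None
```

All four laps are seated stem down and level in the sockets of their own colour, the bottle and spanner were left where they were, and the job was handed in at about 37 s.

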